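# Turn the row of shaft parts round onto the build board

## Task

The four washed shaft parts stand on the steel wash rack in the order they came off the shaft; move them to the wooden build board in the reverse order, ready for refitting, so that the part now at the far left of the row (seen from the robot) ends in the far right bay, the second from the left in the second bay from the right, and so on. Stand each part upright and flat on the floor of its own bay, without toppling any on the way, and let go of it.

Things in the scene. Friction and masses are not known exactly. Their poses are not given: they have to be found in the camera images.
- wash_rack: Low dark steel rack, fixed, 84 x 332 mm, long along its own y (roughly the robot's left, yaw within 0.15 rad); x away from the robot. Origin: centre of its underside. Top 10 mm above the bench, end plates 20 mm high. Four pads 6 mm thick on it at y = +-37.5 and +-112.5 mm, x = 0, each with one part (pad tops 16 mm above the bench). Either nearer to the robot than the board or beyond it.
- build_board: Pale wooden board, fixed, 86 x 320 mm, long along its own y (roughly the robot's left, yaw within 0.15 rad); x away from the robot. Origin: centre of its underside. Four open bays, 70 x 70 mm inside, empty at the start, floor 12 mm above the bench, centres at y = +-37.5 and +-112.5 mm, x = 0. Fences between bays (5 mm thick) stand 14 mm above the bay floor, front and back lips 8 mm.
- gear: Bright steel gear standing on its toothed disc: disc 51 mm across the teeth and 16 mm high, round hub 29 mm in diameter above it up to 50 mm total height. Origin at the centre of its underside, z up through the hub. About 220 g.
- pulley: Dark steel two-groove belt pulley, 48 mm in diameter, 46 mm high; its uppermost plain rim is 48 mm in diameter from 37 to 46 mm height, a second, narrow rim at 19 to 23 mm. Origin at the centre of its underside, z up along its axis. About 300 g.
- sleeve: Aluminium flanged sleeve, the tallest and slimmest part: thin round flange 46 mm in diameter, 6 mm high, at the bottom, tube 28 mm in diameter up to 64 mm total height. Origin at the centre of its underside, z up along its axis. About 150 g.
- nut: Dark steel hexagon nut with a collar: hexagon 42 mm across flats, 48 mm across corners, 18 mm high, with a round collar 28 mm in diameter above it up to 48 mm total height. Origin at the centre of its underside, z up along its axis. About 250 g.
- seat_gear: Fixed bare square aluminium pad, 62 x 62 x 6 mm, on the wash rack, origin at the centre of its underside; all four pads look alike, this is the one the gear stands on at the start, so it marks the gear's place in the original row.
- seat_pulley: Fixed bare square aluminium pad, 62 x 62 x 6 mm, on the wash rack, origin at the centre of its underside; all four pads look alike, this is the one the pulley stands on at the start, so it marks the pulley's place in the original row.
- seat_sleeve: Fixed bare square aluminium pad, 62 x 62 x 6 mm, on the wash rack, origin at the centre of its underside; all four pads look alike, this is the one the sleeve stands on at the start, so it marks the sleeve's place in the original row.
- seat_nut: Fixed bare square aluminium pad, 62 x 62 x 6 mm, on the wash rack, origin at the centre of its underside; all four pads look alike, this is the one the nut stands on at the start, so it marks the nut's place in the original row.
Not all that is in view belongs to the job. What is shaped like the sleeve but blue is not meant.

How it is judged:
By the outcome, as a careful person would: the job done as asked, in the order asked, and still so for the second after the job is handed in, with the robot touching nothing.
It also fails if it takes over 80 s, if anything falls off the work surface, if the arm or the gripper's body presses on something with over 40 N, if the wrist force passes 120 N, or if a joint passes its speed limit or range.

## Robot

A 6-joint arm with a two-finger parallel gripper is mounted at the origin on the work surface. World frame = base frame: x ahead of the robot, y to its left, z up, the work surface at z = 0. Lengths are in m, angles in degrees, forces in N, time in s.
With the tool pointing down it reaches from about 0.325 to 0.775 m from the base axis. Payload 5.5 kg.
Tool frame: the origin (TCP) lies at the centre of the arm's flange, where the gripper is bolted on; the fingertips stand 182 mm ahead of it and the grasp point (between the pads) lies 163 mm ahead of it; z points along the fingers, y is the direction in which the jaws open and shut (so a half turn about z gives the same grasp; the last joint's range is limited). The gripper opens to 88 mm and grips with 3 to 60 N. Pads are 20 mm wide; open, the fingers measure 115 mm over their backs; the gripper's body (75 mm by 178 mm) begins 61 mm behind the grasp point.
Start: joints at [-72.806, 5.22, 70.514, -0, 104.267, -3.249], TCP at [0.21, -0.562, 0.405] pointing down, gripper open.
Joint ranges: [-164.24, 164.24], [-49.07, 125.15], [9.68, 141.18], [-86.29, 266.29], [3.28, 154.24], [-151.56, 151.56]. Speed limits (degrees/s): [147.25, 147.25, 172.46, 180, 180, 180].

## Interface

Orientations are given as [roll, pitch, yaw] about the fixed x, y, z axes, in that order (R = Rz(yaw) Ry(pitch) Rx(roll)).
In Python, from station import r gives the robot as it stands. The module is installed in compiled form; this text tells all that it offers. Calls block until the motion is done:
- r.reach(position, orientation): joint-space move of the TCP to a pose.
- r.servo_line(position, rotation=None, speed=0.15): straight line of the TCP; rotation=None keeps the orientation; speed is the mean speed in m/s.
- r.move_joints(angles): joint-space move.
- r.let_go() and r.grab(squeeze=None): open the fingers fully, or close them until they stop; squeeze is the grip in N (None keeps the last).
- r.wait(seconds).
- r.inverse_kinematics(position, orientation): joint angles nearest the present ones, or None.
- r.sense(): the state.
- r.snapshot(name): name is "scene" or "top"; returns a dict with "frame" (420x560x3 uint8, red, green, blue), "fx", "fy", "cx", "cy" (pixels), "dist_coeffs" ([k1, k2, p1, p2, k3] as OpenCV has them; the pictures are not rectified), "R" (3x3) and "t" (3): a world point X has camera coordinates R X + t. Camera axes: x right, y down, z forward; pixel columns grow to the right and rows downward; lengths in m; the calibration is good to about 2 mm. A picture is of the moment at which its call begins. There is no depth.
A pose or a line that the arm cannot do raises r.IKError and nothing moves.
- r.hand_in(): hands the job in, once; it reports no verdict.
The state is a dict: "clock": time; "joints": joint angles; "joint_vel": joint speeds; "joint_torque": joint torques, N m; "tcp_pos": TCP position; "orientation": TCP orientation; "contact_force": force on the tool from outside, world axes, zero at the start; "torque": the same for the moment, N m; "opening": finger opening in m.
Only numpy, scipy, OpenCV 4.12 (cv2) and the standard library are available. Lean on these libraries where they do the work, as an engineer would, in place of code of your own. Each camera call takes 0.05 s, during which the arm holds its last target.

## Working session

There is one attempt and no reset: what is moved stays moved. The work goes in short steps, each a Python script; the robot and the scene stay as the last script left them, time stands still between calls to the robot, and variables do not carry over. Pictures are saved under pics/ and viewed, and the job is handed in when it is done.

```bash
mkdir -p pics; python3 - <<'E'
from station import r
import cv2,pickle
d={}
for n in("scene","top"):
    s=r.snapshot(n); d[n]=s
    cv2.imwrite(f"pics/{n}0.png",s["frame"][:,:,::-1])
    print(n,s["fx"],s["cx"],s["cy"],s["dist_coeffs"],s["R"],s["t"])
pickle.dump(d,open("s0.pkl","wb"))
print(r.sense())
E
```

```text
scene 423.463854858726 288.9380595299941 210.24494622914375 [-0.08071669  0.          0.          0.          0.        ] [[ 0.14289413  0.989735    0.0024297 ]
 [ 0.83530721 -0.11928093 -0.53668792]
 [-0.530889    0.0787191  -0.84377732]] [-0.12774302 -0.44130109  1.06006218]
top 441.65371777204683 281.59884359466145 212.63426314421164 [-0.12812407  0.          0.          0.          0.        ] [[-0.00230613 -0.99896322 -0.04546601]
 [-0.99788495  0.00525255 -0.0647923 ]
 [ 0.06496394  0.04522043 -0.99686248]] [0.0654138  0.55574889 0.73853116]
{'clock': 0.1, 'joints': array([-7.28071319e+01,  5.25845806e+00,  7.05746062e+01, -4.73574634e-04,
        1.04265088e+02, -3.24798108e+00]), 'joint_vel': array([ 0.05200419, -0.02456236, -0.25205969,  0.08488626,  0.0098919 ,
       -0.01339529]), 'joint_torque': array([ 1.78002265e-03, -4.47857344e+01, -4.07569993e+01,  6.98176143e-02,
        2.84382311e-02, -1.36045219e-04]), 'tcp_pos': array([ 0.20956449, -0.56227192,  0.40362687]), 'orientation': array([-1.79901980e+02, -5.10262794e-03,  2.04407285e+01]), 'contact_force': array([-0.18816889,  0.02546006, -0.0574287 ]), 'torque': array([0.01280731, 0.02932179, 0.04610241]), 'opening': 0.0875156624344369}
```

View pics/scene0.png

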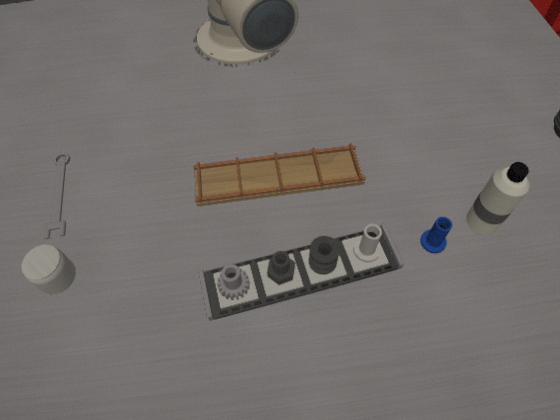

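View pics/top0.png

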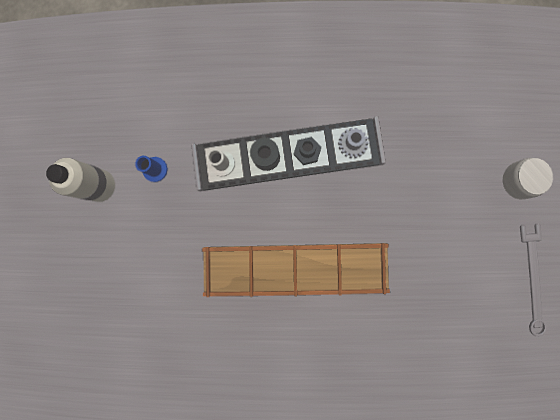

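The top view's left is the robot's left. From left to right the rack holds the sleeve (220,160), pulley (265,153), nut (308,150) and gear (352,142). The board is nearer the robot, at about (295,270). Two objects are sleeve-shaped: the blue one at (152,167), which is excluded, and the aluminium one at (220,160) on the rack, which is the one meant. I'll enlarge to confirm that and to pick corner points.

```bash
python3 - <<'E'
import cv2,pickle
d=pickle.load(open("s0.pkl","rb"))
f=d["top"]["frame"][:,:,::-1]
cv2.imwrite("pics/rack_c.png",cv2.resize(f[105:205,185:395],None,fx=3.8,fy=3.8,interpolation=cv2.INTER_CUBIC))
cv2.imwrite("pics/board_c.png",cv2.resize(f[230:310,190:400],None,fx=3.8,fy=3.8,interpolation=cv2.INTER_CUBIC))
E
```

```text
(no output)
```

View pics/rack_c.png

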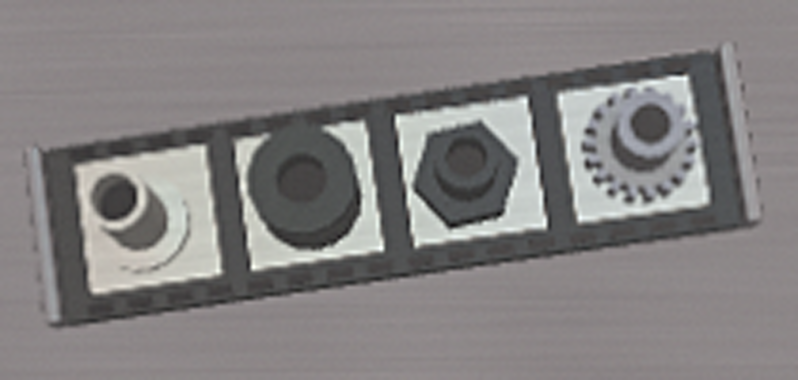

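View pics/board_c.png

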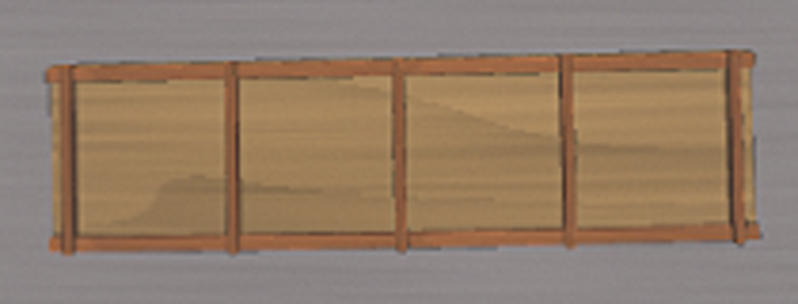

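```bash
cat > h.py <<'E'
import numpy as np,cv2,pickle
def K(s): return np.array([[s["fx"],0,s["cx"]],[0,s["fy"],s["cy"]],[0,0,1.]]),np.array(s["dist_coeffs"])
def unproj(s,px,z):
    k,dc=K(s); n=cv2.undistortPoints(np.array(px,float).reshape(-1,1,2),k,dc).reshape(-1,2)
    R=np.array(s["R"]);t=np.array(s["t"]); C=-R.T@t
    out=[]
    for a in n:
        v=R.T@np.array([a[0],a[1],1]); out.append(C+v*(z-C[2])/v[2])
    return np.array(out)
def proj(s,X):
    k,dc=K(s); return cv2.projectPoints(np.array(X,float).reshape(-1,1,3),cv2.Rodrigues(np.array(s["R"]))[0],np.array(s["t"],float),k,dc)[0].reshape(-1,2)
def fit2(L,W):
    L=np.array(L);W=np.array(W)[:,:2];l0=L.mean(0);w0=W.mean(0);a=L-l0;b=W-w0
    th=np.arctan2((a[:,0]*b[:,1]-a[:,1]*b[:,0]).sum(),(a*b).sum())
    R=np.array([[np.cos(th),-np.sin(th)],[np.sin(th),np.cos(th)]])
    t=w0-R@l0; res=W-(L@R.T+t)
    return t,th,np.sqrt((res**2).sum(1).mean())
E
python3 - <<'E'
from h import *
d=pickle.load(open("s0.pkl","rb"));s=d["top"]
def c(px,o): return (np.array(px,float)+.5)/3.8-.5+np.array(o)
pads=[[(74,165),(210,145),(221,276),(90,296)],[(233,140),(368,122),(385,253),(250,272)],[(395,115),(530,97),(549,228),(413,248)],[(557,93),(687,74),(711,205),(576,224)]]
ys=[.1125,.0375,-.0375,-.1125]
L=[];P=[]
for y,p in zip(ys,pads):
    L+=[(.031,y+.031),(.031,y-.031),(-.031,y-.031),(-.031,y+.031)];P+=p
t,th,e=fit2(L,unproj(s,c(P,(185,105)),.016)); print("rack",t,th,e)
# board: fence/lip tops
fx=[68,232,399,567,735]
# fence top at z=.026: y=+-150?,+-75,0
top=[(232,64),(399,60),(567,57)]; bot=[(232,250),(400,248),(569,245)]
L=[(.043,.075),(.043,0),(.043,-.075),(-.043,.075),(-.043,0),(-.043,-.075)]
W=unproj(s,c(top+bot,(190,230)),.023);tb,thb,eb=fit2(L,W);print("board",tb,thb,eb)
tops={"sleeve":((117,200),.08),"pulley":((301,184),.062),"nut":((466,161),.064),"gear":((650,125),.066)}
for (n,(p,z)),y in zip(tops.items(),ys):
    w=unproj(s,c([p],(185,105)),z)[0]
    print(n,w[:2],"pad",t+np.array([-np.sin(th)*y,np.cos(th)*y]))
R=lambda t,th,l,z:[list(t+np.array([[np.cos(th),-np.sin(th)],[np.sin(th),np.cos(th)]])@np.array(q))+[z] for q in l]
pickle.dump((t,th,tb,thb),open("p.pkl","wb"))
for n in d:
    S=4 if n=="top" else 3
    im=cv2.resize(d[n]["frame"][:,:,::-1],None,fx=S,fy=S,interpolation=cv2.INTER_CUBIC)
    def poly(l,col): cv2.polylines(im,[np.int32((proj(d[n],l)+.5)*S-.5).reshape(-1,1,2)],True,col,1)
    for y in ys:
        sq=lambda h:[(h,y+h),(h,y-h),(-h,y-h),(-h,y+h)]
        poly(R(t,th,sq(.031),.016),(0,0,255)); poly(R(tb,thb,sq(.035),.012),(0,255,0))
    for (nm,(p,z)),rr in zip(tops.items(),(.014,.024,.014,.0145)):
        w=unproj(s,c([p],(185,105)),z)[0]
        poly([w+rr*np.array([np.cos(a),np.sin(a),0]) for a in np.linspace(0,6.28,30)],(255,255,0))
    o=im[105*4:305*4,185*4:395*4] if n=="top" else im[140*3:320*3,185*3:405*3]
    cv2.imwrite(f"pics/ov_{n}.png",cv2.resize(o,None,fx=.75 if n=="top" else 1,fy=.75 if n=="top" else 1,interpolation=cv2.INTER_AREA))
E
```

```text
rack [0.66025638 0.05336851] 0.13669569105859913 0.0007975359671149587
board [0.45784266 0.04103973] 0.012488782651806984 0.0013512934771659228
sleeve [0.64201091 0.16709   ] pad [0.64492596 0.16481908]
pulley [0.6513876  0.09033417] pad [0.65514624 0.0905187 ]
nut [0.6602253  0.01911268] pad [0.66536652 0.01621832]
gear [ 0.67489546 -0.05984998] pad [ 0.6755868  -0.05808205]
```

View pics/ov_top.png

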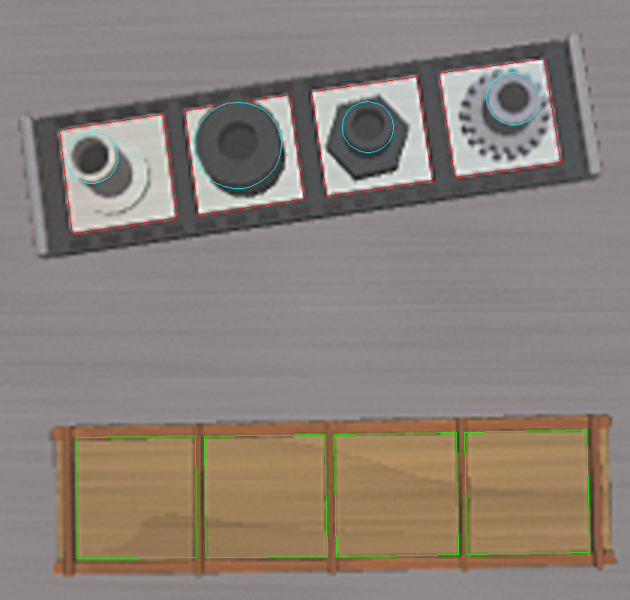

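View pics/ov_scene.png

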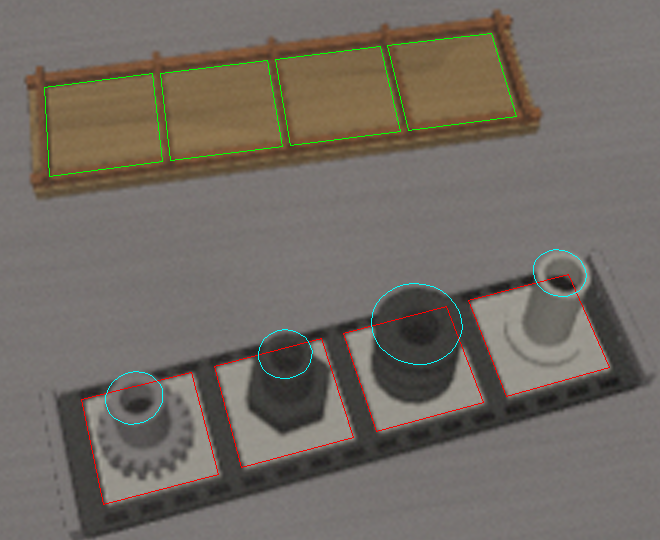

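The overlays fit both views to within about 1 px. The enlarged crop confirms the aluminium sleeve is on the leftmost pad, so the pairs are sleeve → right bay, pulley → second from right, nut → second from left, gear → left bay. I'll grip with the jaws across the row, starting with the sleeve.

```bash
cat > mv.py <<'E'
from h import *
from station import r
t,th,tb,thb=pickle.load(open("p.pkl","rb"))
PK={"sleeve":((.6420,.1671),-.1125,.044),"pulley":((.6514,.0903),-.0375,.038),"nut":((.6602,.0191),.0375,.0395),"gear":((.6749,-.0598),.1125,.0395)}
G=.163
def yawfix(p,z):
    best=None
    for b in (90,-90):
        q=r.inverse_kinematics([p[0],p[1],z],[180,0,b+np.degrees(th)])
        if q is not None and (best is None or abs(q[5])<abs(best[1][5])): best=(b,q)
    return best
def pick(n,squeeze=30):
    p,_,g=PK[n]
    zg=.016+g+G
    b,q=yawfix(p,zg+.075); print(n,"yaw",b,"j6",q[5])
    o=[180,0,b+np.degrees(th)]
    r.reach([p[0],p[1],zg+.09],o)
    r.servo_line([p[0],p[1],zg],speed=.12)
    s=r.sense(); print("at",s["tcp_pos"]-[p[0],p[1],zg],s["contact_force"])
    r.grab(squeeze)
    s=r.sense(); print("open",s["opening"],s["contact_force"])
    r.servo_line([p[0],p[1],zg+.10],speed=.12)
    s=r.sense(); print("lifted",s["opening"],s["contact_force"],s["clock"])
    return b
def place(n,b):
    _,y,g=PK[n]
    w=tb+np.array([-np.sin(thb)*y,np.cos(thb)*y]); zp=.012+g+G
    o=[180,0,b+np.degrees(thb)]
    r.servo_line([w[0],w[1],zp+.104],o,speed=.2)
    r.servo_line([w[0],w[1],zp+.006],speed=.12)
    r.servo_line([w[0],w[1],zp+.001],speed=.02)
    s=r.sense(); print("down",s["tcp_pos"]-[w[0],w[1],zp],s["contact_force"])
    r.let_go()
    r.servo_line([w[0],w[1],zp+.11],speed=.15)
    print("done",r.sense()["clock"])
def snap(tag):
    for n in("scene","top"):
        cv2.imwrite(f"pics/{n}_{tag}.png",r.snapshot(n)["frame"][:,:,::-1])
E
python3 - <<'E'
from mv import *
b=pick("sleeve"); snap("lift1")
E
```

```text
sleeve yaw 90 j6 3.8193715966027963
at [2.93787230e-04 4.20907024e-05 1.13673801e-03] [ 0.22430737  0.72853551 -0.24652703]
open 0.02780639004565702 [ 0.39969167  0.45685356 -0.15659941]
lifted 0.027580607740503648 [ 0.06053351 -0.59570218 -1.58735764] 5.925
```

View pics/scene_lift1.png

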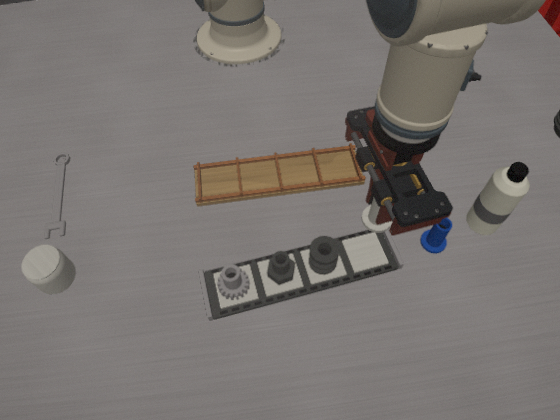

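The sleeve is held upright at (377,215), the force shows its weight and the other parts are undisturbed. I'll place it next.

```bash
python3 - <<'E'
from mv import *
place("sleeve",90); b=pick("pulley"); snap("p1")
E
```

```text
down [-1.78226807e-05 -1.38244960e-06  9.96820402e-04] [-0.04482138  0.26561294 -2.19708233]
done 10.95
pulley yaw 90 j6 -2.903348775823726
at [ 2.69033919e-04 -6.83024699e-05  1.24580825e-03] [0.13896288 0.90717627 0.49691855]
open 0.04740859615546916 [1.74474659 0.08438252 0.29852482]
lifted 0.047486481507889935 [ 0.05827173  0.62170927 -3.05453662] 14.5333
```

View pics/scene_p1.png

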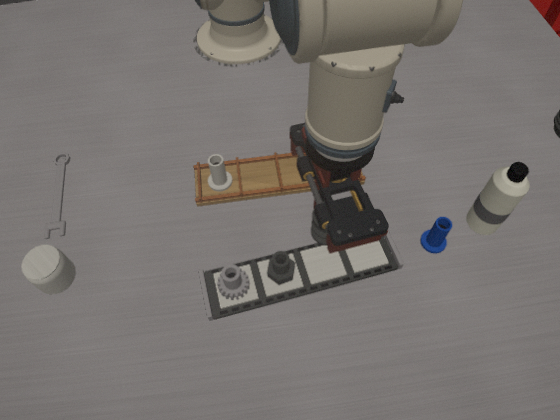

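The sleeve stands upright in the right bay at (219,175) and the pulley is lifted. I'll continue with the rest.

```bash
python3 - <<'E'
from mv import *
place("pulley",90); b=pick("nut"); print(b); snap("p2")
E
```

```text
down [-2.38858483e-05 -3.72763435e-05  1.00007335e-03] [-0.79103448  0.76921474 -3.47143055]
done 18.8667
nut yaw 90 j6 -9.12572234672468
at [ 2.24824360e-04 -1.98154855e-05  1.29166490e-03] [-0.45864559 -0.71371     0.08921804]
open 0.027450174680378473 [ 0.74553589 -0.08792675 -0.71290069]
lifted 0.02723189694491335 [ 0.24362927  1.10224261 -2.22831225] 22.5333
90
```

View pics/scene_p2.png

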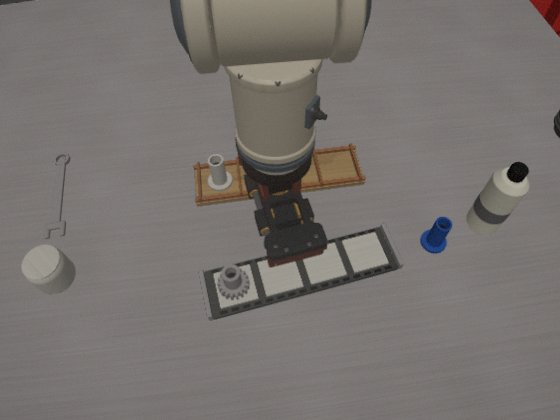

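The nut is off its pad and the load matches its weight. The pulley is hidden behind the arm. Next I place the nut, then the gear.

```bash
python3 - <<'E'
from mv import *
place("nut",90); b=pick("gear"); print(b); snap("p3")
E
```

```text
down [-3.92618676e-05  6.11640780e-06  9.85856125e-04] [ 0.23331219 -0.05833303 -2.1367653 ]
done 27.1167
gear yaw 90 j6 -15.771977329565988
at [2.56287815e-04 4.51140683e-05 1.29236903e-03] [ 0.12138327 -0.26805012  0.29645629]
open 0.028553248385802334 [-0.07072921 -0.18495589  0.04916105]
lifted 0.028261841027573294 [-0.1342616  -0.62370064 -3.08108786] 30.95
90
```

View pics/scene_p3.png

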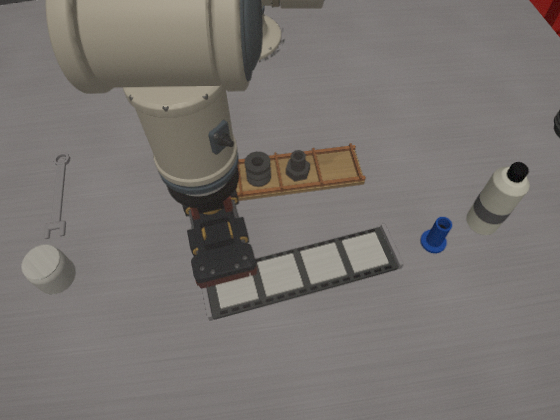

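The pulley at (258,168) and the nut at (298,165) stand in the two middle bays, and the gear is lifted. I'll place the gear in the left bay and then move the arm away.

```bash
python3 - <<'E'
from mv import *
place("gear",90)
r.move_joints([-72.806,5.22,70.514,0,104.267,-3.249])
r.wait(.5)
s=r.snapshot("top"); a=r.snapshot("scene")
A=cv2.resize(s["frame"][230:310,180:400,::-1],None,fx=3.6,fy=3.6,interpolation=cv2.INTER_CUBIC)
B=cv2.resize(a["frame"][130:210,180:400,::-1][:, :],None,fx=3.6,fy=3.6,interpolation=cv2.INTER_CUBIC)
cv2.imwrite("pics/fin.png",np.vstack([A,B])); cv2.imwrite("pics/fin_top.png",s["frame"][:,:,::-1])
print(r.sense()["clock"],r.sense()["contact_force"])
E
```

```text
down [-2.82198385e-05 -3.30998892e-06  9.69085714e-04] [-0.10123392  0.71616712 -2.72299505]
done 35.9917
39.2833 [0.61913284 0.01754481 0.23159477]
```

View pics/fin.png

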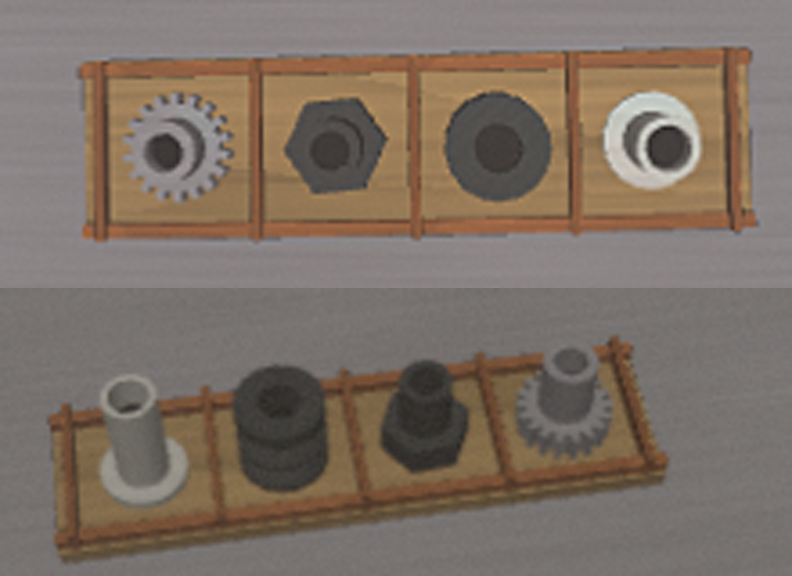

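View pics/fin_top.png

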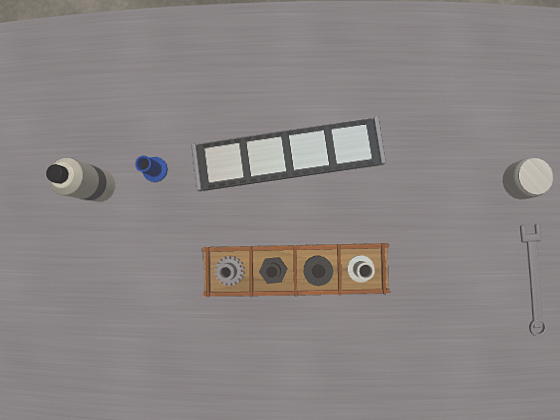

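From left to right the board holds the gear (229,270), nut (272,270), pulley (318,270) and sleeve (362,268). All four are upright and clear of the fences, the rack is empty and the arm is clear.

```bash
python3 -c "
from station import r
r.hand_in()"
```

```text
the job is handed in; nothing more can be done
```

All four parts are on the build board in reverse order and released, and I have handed the job in. From the robot's left, the bays now hold the gear, nut, pulley and sleeve; the row on the rack was sleeve, pulley, nut, gear.

- **Last checks:** Both cameras showed every part upright and flat in its own bay, clear of the fences. The rack was empty, the blue sleeve and other objects had not moved, and the arm was clear of everything.
- **Limits:** The clock read about 39 s at the last check, against the 80 s limit. The contact forces I read at the grasps and placings stayed under 4 N.
- **Disagreements:** No check failed. The camera fit of the rack and board had about 1 mm of error, and the two views differed by about 1–2 mm.

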